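Open the push-and-turn lens cleaner

TASK

The magnifying glass needs cleaning: open the lens cleaner, the square bottle locked in a steel holder. Press its push-and-turn safety cap down against its spring, keep it pressed while you twist it about a sixth of a turn anticlockwise (seen from above), then lift it off and finish while still holding the cap in the gripper, level and a few centimetres clear above the bottle's mouth. Leave everything else on the desk where it stands.

Things in the scene. Friction and masses are not known exactly. Their poses are not given: they have to be found in the camera images.
- cap_center (a point): centre (half-way up, on the axis) of the loose grey plastic safety cap, 30 g: round, 54 mm diameter, 34 mm tall. Upper 16 mm: solid ribbed disc, the part to grip; lower 18 mm: hollow skirt with three inner lugs. z is its axis, up; x points along the small raised bar on its top. Locked, its x agrees with the bottle's within a few degrees
- cap_top (a point): centre of the cap's top, 17 mm above its centre. Locked, the cap neither lifts nor turns (6 degrees of play) until pressed down 3.2 mm or more; pressed, it turns anticlockwise seen from above, never clockwise. From 35 to 85 degrees (60 is best) it is free: the spring raises it as the push is eased, and it lifts straight off
- mouth (a point): centre of the rigid neck's upper rim on the square bottle, 118.5 mm above the desk, x and y along the bottle's sides; neck 36 mm diameter, 45 mm over its bayonet hooks. The locked cap's centre is 6.5 mm above this point, its top 23.5 mm above, its lower edge 10.5 mm below; raised 20 mm or more from there, the cap is clear of neck and seal
- cleaner: the lens cleaner: white plastic bottle, 70 mm square, shoulder 97 mm above the desk, fixed to the desk in a 96 mm square steel holder (wall top 39 mm above the desk); it cannot turn or shift. Origin under its centre at desk height
- seal (a joint): press depth in m of the sprung rubber seal (28 mm disc) in the bottle's mouth, on which the cap rests: 0 up, 0.007 fully down (rigid stop). The spring pushes up with 4.5 N at 0, 9.3 N at 3.2 mm, 12 N at 5 mm and 15 N at 7 mm
- round_bottle: bystander: round white plastic bottle with a screw cap, 60 mm diameter, 130 mm tall, no steel holder; loose; origin under its centre. It may swap places with the square bottle
- vase: bystander: empty white ceramic vase, 195 mm tall, 104 mm at its widest, loose; origin under its centre
- magnifier: bystander: steel magnifying glass lying flat, lens ring 80 mm diameter and 9 mm thick, handle to 141 mm from the lens centre along its -x; origin under the lens centre
- stapler: bystander: red plastic stapler, 135 x 34 x 42 mm, long along its x; origin under its centre
- notepad: bystander: block of white note paper, 90 x 90 x 22 mm; origin under its centre
- glasses_case: bystander: black spectacle case lying flat, 160 x 62 x 40 mm, long along its x; origin under its centre
- eraser: bystander: white rubber eraser lying flat between the two bottles, 50 x 22 x 12 mm, long along its x; origin under its centre
- carousel_web (a point): bystander: a point on the upper edge of a dividing web in the rotating grey plastic pen carousel (110 mm diameter, rim 97 mm above the desk, pens to 170 mm); the carousel axis lies 20 mm from here along -x of this point. It must not be spun
Things that resemble listed ones, but are neither listed nor needed, are in the scene too. What is shaped like the cleaner but blue or red is not meant.

How it is judged (in metres and radians):
On the way, in this order (a step that is already met when the one before it is completed fails the run):
1. the cap is pressed down at least 3 mm while still at its locked angle (value of joint seal above 0.003 m and angle between the x axis of cap_center and the x axis of mouth, either way round below 0.35 rad), for 0.05 s.
2. the cap is twisted at least 30 degrees while still down on the neck (angle between the x axis of cap_center and the x axis of mouth, either way round above 0.52 rad and z of cap_center in the frame of mouth below 0.0085 m and horizontal distance between cap_center and mouth below 0.006 m), for 0.05 s.
At the end, for the whole second after the job is handed in: The cap is held still in the fingers (contact over 1 N, slower than 30 mm/s), upright within 20 degrees, its centre 26.5 to 200 mm above the mouth (raised at least 20 mm from its locked place) and within 35 mm of the bottle's axis, not touching the bottle (z of cap_center in the frame of mouth between 0.0265 and 0.2 m and horizontal distance between cap_center and mouth below 0.035 m and angle between cap_center's own z axis and vertical below 0.35 rad and contact force between cap and the fingers above 1 N and contact force between cap and cleaner below 0.1 N and linear speed of cap below 0.03 m/s and value of joint seal below 0.001 m); the arm keeps its last pose, push and grip.
It fails at once if a bystander was shoved more than 30 mm or tipped over, or the pen carousel was spun by more than about 45 degrees (distance of any of round_bottle, vase, magnifier, stapler, notepad, glasses_case, eraser from where it was at the start of the episode above 0.03 m or distance of carousel_web from where it was at the start of the episode above 0.015 m or angle between any of round_bottle, vase, magnifier, stapler, notepad, glasses_case, eraser, carousel_web's own z axis and vertical above 0.5 rad).
It also fails if it takes over 35 s, if anything falls off the work surface, if the arm or the gripper's body presses on something with over 40 N, if the wrist force passes 120 N, or if a joint passes its speed limit or range.

ROBOT

A 6-joint arm with a two-finger parallel gripper is mounted at the origin on the work surface. World frame = base frame: x ahead of the robot, y to its left, z up, the work surface at z = 0. Lengths are in m, angles in degrees, forces in N, time in s.
With the tool pointing down it reaches from about 0.4 to 0.825 m from the base axis. Payload 7 kg.
Tool frame: the origin (TCP) lies at the very end of the fingers, on their centre line; the grasp point (between the pads) lies 19 mm behind it (r.hold_point_z is the distance from the TCP to the grasp point, in m); z points along the fingers, y is the direction in which the jaws open and shut (so a half turn about z gives the same grasp; the last joint's range is limited). The gripper opens to 88 mm and grips with 3 to 60 N. Pads are 19 mm wide; open, the fingers measure 130 mm over their backs; the gripper's body (78 mm by 193 mm) begins 47 mm behind the grasp point.
Start: joints at [91.335, 20.546, 0.682, 0, -70.136, -16.507], TCP at [0.177, 0.651, 0.227] pointing down, gripper open.
Joint ranges: [-176.03, 176.03], [-82.01, 121.73], [-58.28, 71.71], [-173.87, 95.51], [-174.79, -0.11], [-173.66, 173.66]. Speed limits (degrees/s): [136.94, 136.94, 172.46, 180, 180, 180].

INTERFACE

Orientations are given as [roll, pitch, yaw] about the fixed x, y, z axes, in that order (R = Rz(yaw) Ry(pitch) Rx(roll)).
In Python, from plant import r gives the robot as it stands. The module is installed in compiled form; this text tells all that it offers.
- The arm moves only by the shell command python3 -m inch 'ROWS' [FORCE]. ROWS is text: rows parted by semicolons, each of 7 numbers parted by spaces: the shift along the tool's x, y, z in m, then the turn, a rotation vector about the tool's x, y, z in rad, then the opening, from 0 (shut) to 1 (fully open). In form: tx ty tz ax ay az jaw; .... A call has 1 to 20 rows; each row shifts and turns the commanded pose from where the row before left it, along the tool's axes as they then stand; what a row does not reach is not made up. A row lasts 1/12 s, in which the tool goes at most 41.7 mm and 7.16 degrees, less where a joint would pass 70% of its speed; a pose out of reach is approached as far as the arm can. A call with a gripper value outside its range is refused whole. The fingers move at their own pace and stop on an object; FORCE is the grip in N (left out, the last holds). Time passes only in rows, so rows that do not move let the fingers close. It gives the time, the measured TCP pose, the force and the opening at its end, in the units of the state.
- r.get_state(): the state, without advancing time (a new reading comes with each control period).
- r.capture(name): name is "scene" or "top" or "wrist"; returns the picture (420x560x3 uint8, red, green, blue); there is no depth.
- r.camera_params(name): a dict with "vfov" (degrees; the focal length in pixels is half the picture's height over the tangent of half this angle, whatever the lens; pixels are square), "cx", "cy" (the principal point, pixels), "R" (3x3) and "t" (3): a world point X has camera coordinates R X + t. Camera axes: x right, y down, z forward; pixel columns grow to the right and rows downward; lengths in m; the calibration is good to about 2 mm. A picture is of the moment at which its call begins: read the wrist's pose just before it. camera_params takes no time and is no camera call; for the wrist camera it gives the pose at the moment of the call.
- r.close_job(): hands the job in, once; it reports no verdict.
Trained networks look in the newest picture that a camera, given by its name, has taken for a name from the list of things; names that differ only in an ending like _2 or _b are one class to them, and where a whole thing is asked for, a point or a joint stands for the part that bears it (a point fixed in the world has none). Each returns a list of dicts, best first, with "p" (0 to 1); they miss things now and then, are a little off and sometimes report something else, mostly with a low value. They report only what shows in the picture. A call takes as long as a camera call. They do not tell look-alikes from the thing itself.
- r.recognise(target, camera): "xy" ([column, row] in pixels, amid what is visible of it).
The state is a dict: "time_s": time; "joints": joint angles; "qd": joint speeds; "joint_torque": joint torques, N m; "tcp_pos": TCP position; "eef_rot": TCP orientation; "contact_force": force on the tool from outside, world axes, zero at the start; "moment": the same for the moment, N m; "gripper_width": finger opening in m.
Only numpy, scipy, OpenCV 4.12 (cv2) and the standard library are available. Lean on these libraries where they do the work, as an engineer would, in place of code of your own. Each camera call takes 0.05 s, during which the arm holds its last target.

## Working session

There is one attempt and no reset: what is moved stays moved. The work goes in short steps, Python scripts to look and compute and a shell command to move; the robot and the scene stay as the last step left them, time stands still between calls to the robot, and variables do not carry over. Pictures are saved under pics/ and viewed, and the job is handed in when it is done.

```bash
mkdir -p pics; cat > h.py <<'E'
from plant import r
import numpy as np, cv2
def save(c,n):
    im=r.capture(c); cv2.imwrite(f'pics/{n}.png',cv2.cvtColor(im,cv2.COLOR_RGB2BGR)); return im
def ray(c,uv,z,P=None):
    P=P or r.camera_params(c); f=210/np.tan(np.radians(P['vfov']/2))
    R=np.array(P['R']);t=np.array(P['t']);o=-R.T@t
    d=R.T@np.array([(uv[0]-P['cx'])/f,(uv[1]-P['cy'])/f,1]); s=(z-o[2])/d[2]; return o+s*d
def proj(c,X,P=None):
    P=P or r.camera_params(c); f=210/np.tan(np.radians(P['vfov']/2))
    q=np.array(P['R'])@np.array(X)+np.array(P['t']); return [P['cx']+f*q[0]/q[2],P['cy']+f*q[1]/q[2]]
E
python3 - <<'E'
from h import *
print(r.get_state())
for c in ('scene','top','wrist'):
    save(c,c+'0'); P=r.camera_params(c); print(c,P['vfov'],-np.array(P['R']).T@np.array(P['t']))
    for n in ('cap_top','cleaner','round_bottle'):
        print(n,[(d['xy'],d['p']) for d in r.recognise(n,c)])
E
```

```text
{'time_s': 0.0, 'joints': array([ 9.13359651e+01,  2.05913116e+01,  6.32311215e-01, -1.70794782e-02,
       -7.01362052e+01, -1.65080126e+01]), 'qd': array([-0.09698213,  0.0290255 ,  0.00428016,  0.00788231, -0.01888496,
        0.04111977]), 'joint_torque': array([-3.00520887e-04, -5.82728148e+01,  2.93062985e+01,  6.99721590e+00,
        7.21115386e-03, -1.57540599e-04]), 'tcp_pos': array([0.17656441, 0.65098324, 0.22562254]), 'eef_rot': array([ 1.79904156e+02, -1.16609133e-02, -1.51778544e+01]), 'contact_force': array([-1.32448594, -0.42244894,  0.35744158]), 'moment': array([-0.01142528,  0.04376755,  0.00441824]), 'gripper_width': 0.08777153030567342}
scene 56.38863850938873 [0.93843368 0.63888127 0.60696971]
cap_top [([227.2, 192.1], 0.94)]
cleaner [([284.5, 193.5], 0.59), ([144.3, 237.2], 0.57), ([340.2, 215.0], 0.56)]
round_bottle [([291.0, 249.4], 0.68)]
top 48.84007808751283 [0.38845143 0.04842282 1.12710841]
cap_top [([347.2, 200.8], 0.96)]
cleaner [([281.8, 308.9], 0.98), ([335.7, 213.0], 0.85), ([358.8, 130.2], 0.84), ([346.9, 280.5], 0.56)]
round_bottle [([298.8, 246.8], 0.73), ([255.8, 224.3], 0.7)]
wrist 66.53697476223932 [0.24210076 0.63338263 0.38449816]
cap_top []
cleaner []
round_bottle []
```

View pics/scene0.png

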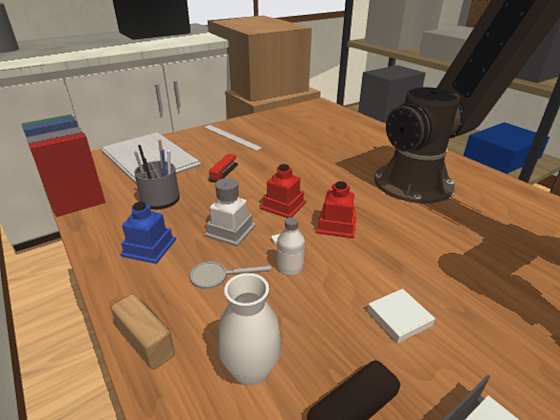

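View pics/top0.png

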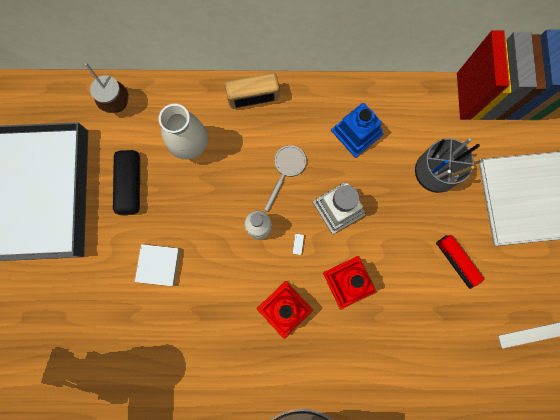

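View pics/wrist0.png

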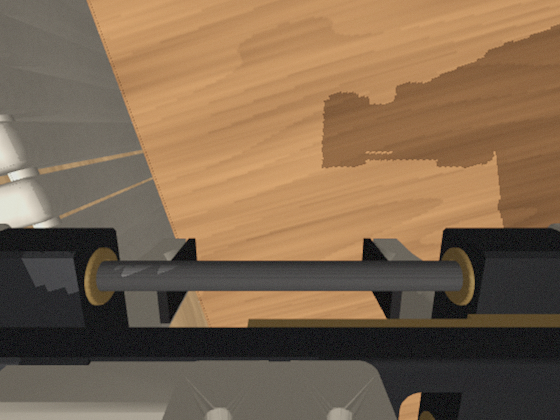

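The lens cleaner (white, grey cap) is at about (346,198) in top and (227,186) in scene. The red and blue bottles are look-alikes. The round bottle is at (258,225) in top, next to the magnifier. Next I'll measure the cap and its yaw.

```bash
python3 - <<'E'
from h import *
T=r.recognise('cap_top','top');S=r.recognise('cap_top','scene')
print(ray('top',[347.2,200.8],.125),ray('scene',[227.2,192.1],.125),ray('top',[346.5,195.5],.142), ray('scene',[227,184],.142))
for n in ('mouth','carousel_web','vase','round_bottle','eraser','magnifier','stapler'):
  for c in('top','scene'):
    print(n,c,[(d['xy'],d['p'],ray(c,d['xy'],.05 if n!='carousel_web' else .09)[:2].round(3)) for d in r.recognise(n,c)])
im=cv2.imread('pics/top0.png'); cv2.imwrite('pics/topz.png',cv2.resize(im[160:250,285:405],None,fx=6,fy=6,interpolation=cv2.INTER_CUBIC))
im=cv2.imread('pics/scene0.png'); cv2.imwrite('pics/scz.png',cv2.resize(im[160:260,180:300],None,fx=6,fy=6,interpolation=cv2.INTER_CUBIC))
E
```

```text
[ 0.58282563 -0.09966249  0.125     ] [ 0.59361353 -0.08225294  0.125     ] [ 0.59127895 -0.09589804  0.142     ] [ 0.58887381 -0.08961163  0.142     ]
mouth top [([359.6, 129.4], 0.98, array([ 0.776, -0.145])), ([279.8, 310.4], 0.78, array([0.343, 0.048])), ([332.3, 215.2], 0.76, array([ 0.563, -0.075])), ([350.4, 281.9], 0.72, array([ 0.408, -0.114]))]
mouth scene [([337.4, 216.4], 0.79, array([0.368, 0.061])), ([227.9, 222.8], 0.64, array([ 0.606, -0.067])), ([284.4, 194.3], 0.64, array([ 0.417, -0.098])), ([148.4, 236.4], 0.55, array([ 0.784, -0.122])), ([221.5, 169.1], 0.53, array([ 0.491, -0.322]))]
carousel_web top [([443.3, 164.6], 0.9, array([ 0.676, -0.331])), ([334.9, 209.9], 0.75, array([ 0.568, -0.076]))]
carousel_web scene [([157.9, 177.3], 0.91, array([ 0.688, -0.307])), ([212.3, 274.9], 0.21, array([0.734, 0.117]))]
vase top [([180.7, 132.3], 0.57, array([0.766, 0.291]))]
vase scene [([249.5, 331.6], 0.69, array([0.728, 0.242]))]
round_bottle top [([298.8, 246.8], 0.73, array([0.488, 0.005])), ([255.8, 224.3], 0.7, array([0.54 , 0.105]))]
round_bottle scene [([291.0, 249.4], 0.68, array([0.538, 0.101]))]
eraser top [([298.5, 244.8], 0.52, array([0.492, 0.005]))]
eraser scene []
magnifier top [([286.0, 161.5], 0.86, array([0.693, 0.035]))]
magnifier scene [([211.7, 273.0], 0.84, array([0.717, 0.071])), ([247.4, 331.4], 0.75, array([0.731, 0.239])), ([401.6, 314.4], 0.39, array([0.478, 0.363])), ([227.7, 193.7], 0.21, array([ 0.543, -0.186]))]
stapler top [([460.7, 257.1], 0.67, array([ 0.465, -0.372]))]
stapler scene [([223.4, 167.8], 0.82, array([ 0.483, -0.326])), ([248.1, 333.3], 0.32, array([0.732, 0.243]))]
```

View pics/topz.png

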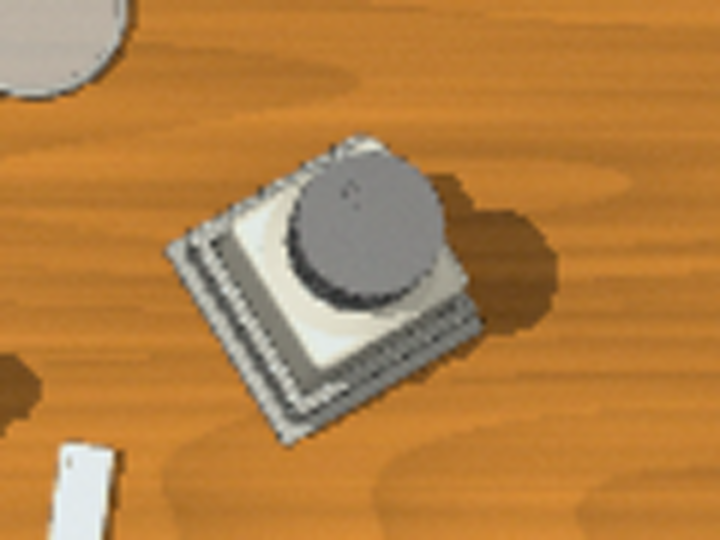

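View pics/scz.png

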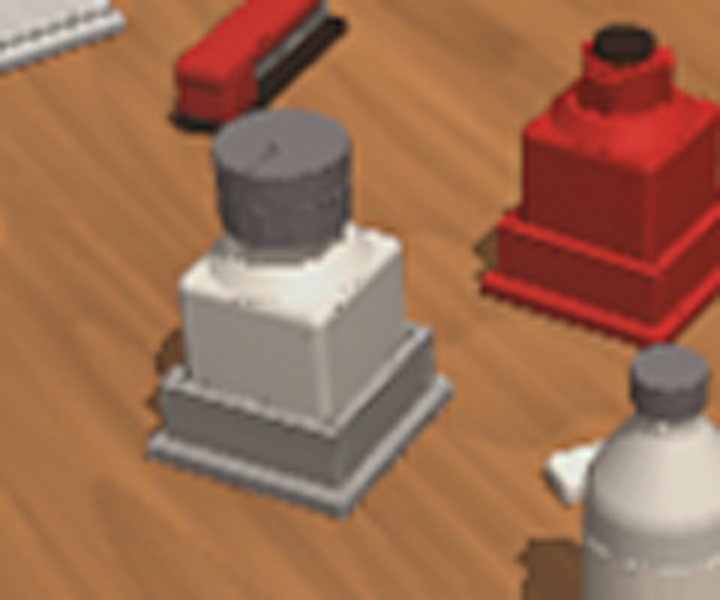

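```bash
python3 -m inch '0.0246 0.0254 0 0 0 0 1;0.0246 0.0254 0 0 0 0 1;0.0246 0.0254 0 0 0 0 1;0.0246 0.0254 0 0 0 0 1;0.0246 0.0254 0 0 0 0 1;0.0246 0.0254 0 0 0 0 1;0.0246 0.0254 0 0 0 0 1;0.0246 0.0254 0 0 0 0 1;0.0246 0.0254 0 0 0 0 1;0.0246 0.0254 0 0 0 0 1;0.0246 0.0254 0 0 0 0 1;0.0246 0.0254 0 0 0 0 1;0.0246 0.0254 0 0 0 0 1;0.0246 0.0254 0 0 0 0 1;0.0246 0.0254 0 0 0 0 1;0.0246 0.0254 0 0 0 0 1;0.0246 0.0254 0 0 0 0 1;0.0246 0.0254 0 0 0 0 1;0.0246 0.0254 0 0 0 0 1;0.0246 0.0254 0 0 0 0 1'
python3 -m inch '0 0 0 0 0 0.1 1;0 0 0 0 0 0.1 1;0 0 0 0 0 0.1 1;0 0 0 0 0 0.1 1;0 0 0 0 0 0.1 1;0 0 0 0 0 0.1 1;0 0 0 0 0 0.1 1;0 0 0 0 0 0.1 1;0 0 0 0 0 0.1 1;0 0 0 0 0 0.1 1;0 0 0 0 0 0 1;0 0 0 0 0 0 1'
python3 - <<'E'
from h import *
P=r.camera_params('wrist'); save('wrist','w1'); print(r.get_state()['joints'])
for d in r.recognise('cap_top','wrist'): print(d, ray('wrist',d['xy'],.125,P),ray('wrist',d['xy'],.142,P))
print(proj('wrist',[.589,-.092,.142]))
E
```

```text
time_s: 3.07
tcp_pos: [0.5192, 0.0307, 0.227]
eef_rot: [-180.0, -0.0, -15.2]
contact_force: [0.4, 1.4, -0.3]
gripper_width: 0.0881
time_s: 4.07
tcp_pos: [0.5186, 0.0324, 0.2267]
eef_rot: [-180.0, -0.0, -72.3]
contact_force: [-0.1, -0.2, -0.4]
gripper_width: 0.0879
[ 2.52376846e+01  5.83226746e+00 -1.87151348e+01  9.73780250e-04
 -6.54428060e+01 -7.50569000e+00]
{'xy': [244.3, 26.0], 'p': 0.68} [ 0.58497533 -0.09041679  0.125     ] [ 0.5819967  -0.08660595  0.142     ]
[np.float64(236.5568423124202), np.float64(14.078894534632582)]
```

View pics/w1.png

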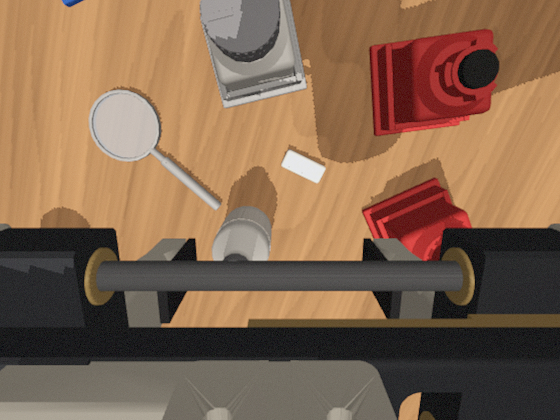

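```bash
python3 -m inch '0.030 -0.007 0 0 0 0 1;0.030 -0.007 0 0 0 0 1;0 0 0 0 0 0 1;0 0 0 0 0 0 1'
python3 - <<'E'
from h import *
P=r.camera_params('wrist'); im=save('wrist','w2'); print(r.get_state()['tcp_pos'])
for d in r.recognise('cap_top','wrist'): print(d, ray('wrist',d['xy'],.125,P),ray('wrist',d['xy'],.142,P))
b=cv2.cvtColor(im,cv2.COLOR_RGB2BGR)
for k,X in enumerate(([.589,-.092],[.588,-.095],[.5885,-.090])): 
  pts=np.array([proj('wrist',[X[0]+.027*np.cos(a),X[1]+.027*np.sin(a),.142],P) for a in np.linspace(0,6.28,60)])
  big=None
  print(pts.mean(0))
z=cv2.resize(b[0:200,150:350],None,fx=3,fy=3,interpolation=cv2.INTER_CUBIC)
pts=np.array([proj('wrist',[.589+.027*np.cos(a),-.092+.027*np.sin(a),.142],P) for a in np.linspace(0,6.28,60)])
cv2.polylines(z,[((pts-[150,0])*3).astype(np.int32)],True,(0,0,255),1)
cv2.imwrite('pics/w2z.png',z)
E
```

```text
time_s: 4.5
tcp_pos: [0.5503, -0.0217, 0.2261]
eef_rot: [180.0, 0.0, -72.5]
contact_force: [-0.3, 0.2, -1.0]
gripper_width: 0.0872
[ 0.54988981 -0.02105088  0.22618957]
[257.3267913  107.68015755]
[259.83521427 103.96352458]
[257.20637744 110.65007455]
```

View pics/w2z.png

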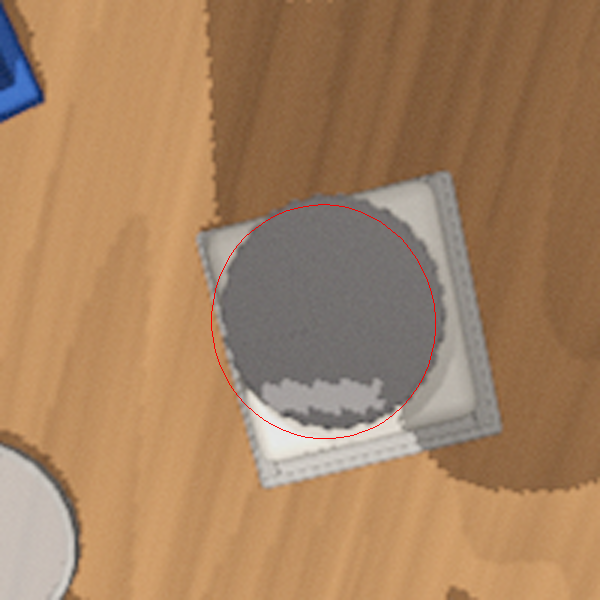

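```bash
python3 -m inch '0.0274 -0.0046 0 0 0 0 1;0.0274 -0.0046 0 0 0 0 1;0.0274 -0.0046 0 0 0 0 1;0 0 0 0 0 0 1;0 0 0 0 0 0 1'
python3 - <<'E'
from h import *
P=r.camera_params('wrist'); im=save('wrist','w3'); s=r.get_state();print(s['tcp_pos'],s['eef_rot'])
print(r.recognise('cap_top','wrist'))
b=cv2.cvtColor(im,cv2.COLOR_RGB2BGR)
pts=np.array([proj('wrist',[.588+.027*np.cos(a),-.0955+.027*np.sin(a),.142],P) for a in np.linspace(0,6.28,60)])
cv2.polylines(b,[pts.astype(np.int32)],True,(0,0,255),1)
cv2.imwrite('pics/w3z.png',b)
E
```

```text
time_s: 5.02
tcp_pos: [0.5879, -0.0951, 0.2262]
eef_rot: [180.0, 0.0, -72.5]
contact_force: [-0.2, -0.6, -0.1]
gripper_width: 0.0871
[ 0.58759463 -0.09449727  0.22636576] [ 1.79976660e+02  1.59404125e-02 -7.24561362e+01]
[{'xy': [281.9, 210.1], 'p': 0.95}]
```

View pics/w3z.png

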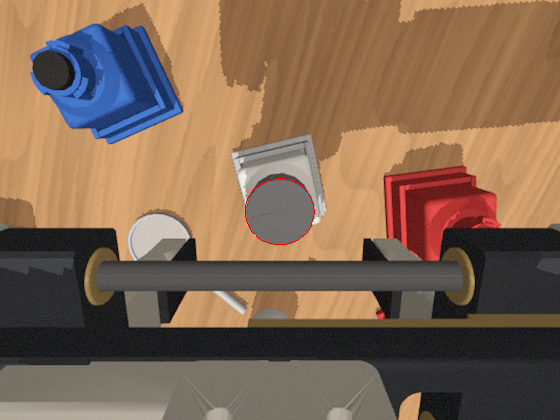

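The cap disc is at (280,210), in line with the measured circle and the fingers. Now I'll descend and close.

```bash
python3 -m inch '0 0 0.03 0 0 0 1;0 0 0.03 0 0 0 1;0 0 0.03 0 0 0 1;0 0 0.021 0 0 0 1;0 0 0 0 0 0 1'; python3 -m inch '0 0 0 0 0 0 0.5;0 0 0 0 0 0 0.5;0 0 0 0 0 0 0.5;0 0 0 0 0 0 0.5;0 0 0 0 0 0 0.5;0 0 0 0 0 0 0.5;0 0 0 0 0 0 0.5' 60
python3 - <<'E'
from h import *
save('wrist','w4');save('scene','s4');s=r.get_state();print(s['tcp_pos'],s['eef_rot'],s['contact_force'],s['moment'],s['gripper_width'])
E
```

```text
time_s: 5.53
tcp_pos: [0.5845, -0.0937, 0.1113]
eef_rot: [179.6, 0.1, -72.4]
contact_force: [-1.9, 0.2, -0.4]
gripper_width: 0.0876
time_s: 6.12
tcp_pos: [0.5883, -0.0948, 0.1164]
eef_rot: [-179.9, -0.0, -72.5]
contact_force: [-1.5, 1.6, 4.5]
gripper_width: 0.053
[ 0.58826974 -0.09479829  0.1162632 ] [-1.79942350e+02 -1.63585102e-02 -7.24605922e+01] [-0.51008181  0.87639619  5.0402786 ] [ 0.4776442   0.36817648 -0.00413128] 0.05283109643635195
```

View pics/s4.png

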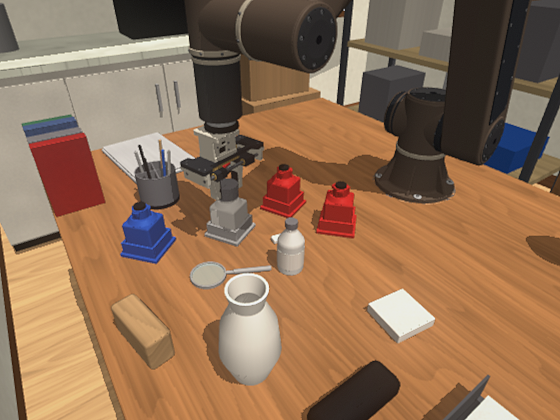

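The gripper holds the cap at 53 mm opening. Now press.

```bash
python3 -m inch '0 0 0 0 0 0 0;0 0 0.0025 0 0 0 0;0 0 0.0025 0 0 0 0;0 0 0 0 0 0 0;0 0 0 0 0 0 0' 60; python3 - <<'E'
from h import *
s=r.get_state();print(s['tcp_pos'],s['eef_rot'],s['contact_force'],s['moment'],s['gripper_width'])
E
```

```text
time_s: 6.63
tcp_pos: [0.5883, -0.0949, 0.1116]
eef_rot: [-180.0, -0.0, -72.4]
contact_force: [-2.8, 2.0, 11.2]
gripper_width: 0.0526
[ 0.58829041 -0.09486407  0.11155738] [-1.79956886e+02 -3.12621080e-02 -7.24441775e+01] [-2.8218953   1.99716293 11.18256218] [ 0.85809977  1.20986159 -0.04232172] 0.052609428312504224
```

Force and travel agree at about 4.5 mm pressed. I'll add 1 mm and twist in stages.

```bash
python3 -m inch '0 0 0.001 0 0 0 0;0 0 0 0 0 0 0;0 0 0 0 0 -0.06 0;0 0 0 0 0 -0.06 0;0 0 0 0 0 -0.06 0;0 0 0 0 0 -0.06 0;0 0 0 0 0 -0.06 0;0 0 0 0 0 0 0;0 0 0 0 0 0 0'; python3 - <<'E'
from h import *
s=r.get_state();print(s['tcp_pos'],s['eef_rot'],s['contact_force'],s['moment'],s['gripper_width'])
save('wrist','w5')
E
```

```text
time_s: 7.38
tcp_pos: [0.589, -0.0948, 0.1111]
eef_rot: [-179.9, -0.1, -55.2]
contact_force: [-1.8, 2.0, 12.5]
gripper_width: 0.0526
[ 0.58901697 -0.09476058  0.11113517] [-1.79887728e+02 -9.39195470e-02 -5.52078370e+01] [-1.81525139  1.97090676 12.543841  ] [0.74441944 0.92636384 0.09655875] 0.052636737841124964
```

View pics/w5.png

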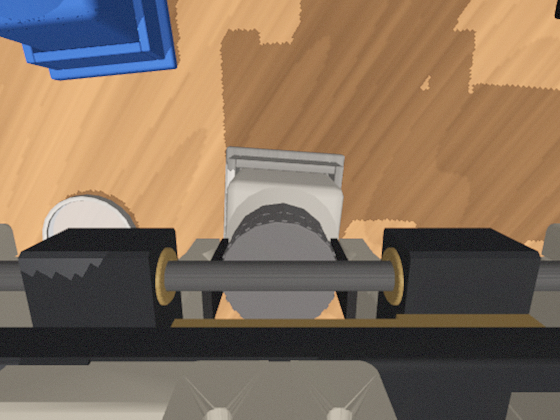

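View pics/w4.png

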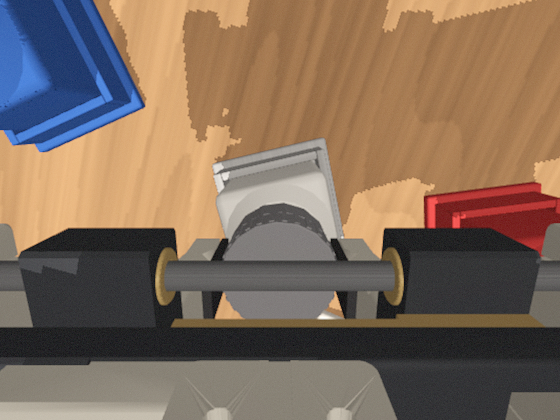

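The tool has turned 17° with low torque and the push held. Continuing to 60°.

```bash
python3 -m inch '0 0 0 0 0 -0.063 0;0 0 0 0 0 -0.063 0;0 0 0 0 0 -0.063 0;0 0 0 0 0 -0.063 0;0 0 0 0 0 -0.063 0;0 0 0 0 0 -0.063 0;0 0 0 0 0 -0.063 0;0 0 0 0 0 -0.063 0;0 0 0 0 0 -0.063 0;0 0 0 0 0 -0.063 0;0 0 0 0 0 -0.063 0;0 0 0 0 0 -0.063 0;0 0 0 0 0 0 0;0 0 0 0 0 0 0'; python3 - <<'E'
from h import *
s=r.get_state();print(s['tcp_pos'],s['eef_rot'],s['contact_force'],s['moment'],s['gripper_width'])
E
```

```text
time_s: 8.6
tcp_pos: [0.5893, -0.095, 0.1113]
eef_rot: [-180.0, -0.2, -11.9]
contact_force: [-1.8, 0.4, 11.6]
gripper_width: 0.0528
[ 0.58930729 -0.09496413  0.11125451] [-1.79991375e+02 -1.78062332e-01 -1.18914549e+01] [-1.77858611  0.41244782 11.60509036] [0.3309198  0.51701739 0.0737749 ] 0.05283663353336109
```

Ease the push gently, then check before lifting further.

```bash
python3 -m inch '0 0 -0.003 0 0 0 0;0 0 -0.003 0 0 0 0;0 0 -0.003 0 0 0 0;0 0 -0.003 0 0 0 0;0 0 0 0 0 0 0;0 0 0 0 0 0 0'; python3 - <<'E'
from h import *
s=r.get_state();print(s['tcp_pos'],s['contact_force'],s['moment'],s['gripper_width'])
E
```

```text
time_s: 9.1
tcp_pos: [0.5876, -0.0948, 0.1212]
eef_rot: [180.0, 0.0, -12.0]
contact_force: [-0.1, -0.1, -0.1]
gripper_width: 0.0529
[ 0.58761358 -0.0948468   0.12120886] [-0.1223772  -0.14794238 -0.05414406] [-0.01218654 -0.0619514   0.0389768 ] 0.05291087114870203
```

```bash
python3 -m inch '0 0 -0.01 0 0 0 0;0 0 -0.01 0 0 0 0;0 0 -0.01 0 0 0 0;0 0 -0.01 0 0 0 0;0 0 -0.01 0 0 0 0;0 0 -0.008 0 0 0 0;0 0 0 0 0 0 0;0 0 0 0 0 0 0;0 0 0 0 0 0 0'; python3 - <<'E'
from h import *
s=r.get_state();print(s['tcp_pos'],s['eef_rot'],s['contact_force'],s['moment'],s['gripper_width'])
save('scene','s6')
for d in r.recognise('cap_top','scene'): print(d)
print(proj('scene',[s['tcp_pos'][0],s['tcp_pos'][1],s['tcp_pos'][2]+.0095]))
im=cv2.imread('pics/s6.png'); cv2.imwrite('pics/s6z.png',cv2.resize(im[120:260,160:300],None,fx=4,fy=4,interpolation=cv2.INTER_CUBIC))
save('wrist','w6')
E
```

```text
time_s: 9.85
tcp_pos: [0.5876, -0.0948, 0.1792]
eef_rot: [-180.0, 0.0, -12.0]
contact_force: [0.0, 0.7, -1.0]
gripper_width: 0.0528
[ 0.58757163 -0.09475006  0.17921162] [-1.79992002e+02  3.12961896e-02 -1.19722097e+01] [ 0.01669226  0.6684244  -1.04252796] [-0.02154103 -0.02686378 -0.04937097] 0.05278802484478526
{'xy': [218.7, 172.3], 'p': 0.66}
[np.float64(225.0039551011537), np.float64(165.31621217195584)]
```

View pics/s6z.png

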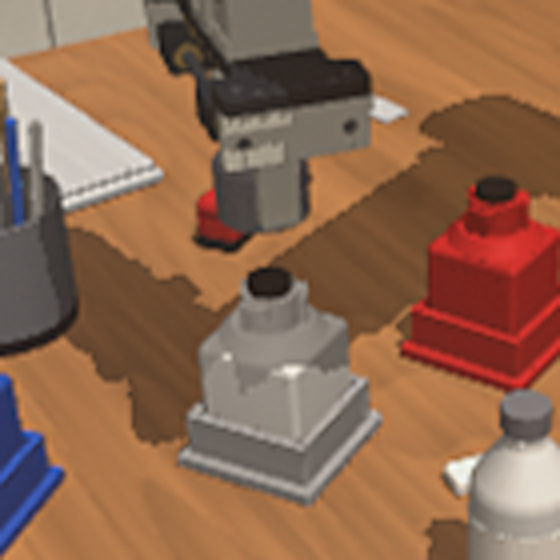

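View pics/w6.png

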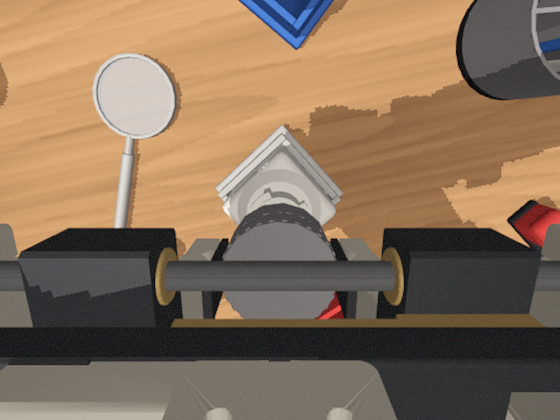

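The cap is held level about 6 cm above the locked place, and the neck with its black seal is open below it. Bystanders are where they started. Handing in.

```bash
python3 - <<'E'
from plant import r
s=r.get_state();print(s['time_s'],s['gripper_width'],s['qd'].round(2))
r.close_job()
E
```

```text
10.0 0.05306489266506259 [-0.02  0.02  0.09  0.11 -0.04  0.1 ]
the job is handed in; nothing more can be done
```

The cap is off the lens cleaner, and I handed the job in at 10.0 s with the gripper still holding it. No verdict was reported.

- **Press and twist:** I gripped the cap's ribbed disc at 60 N and pressed it down about 5 mm (12 N measured). I then turned the tool 60° anticlockwise while holding it down. As I eased the push the force fell to zero, and the cap lifted off freely.
- **Final position:** The cap is level to within 0.1°. It is about 63 mm above its locked place and, as far as I could measure, within 2 mm of the bottle's axis. The gripper opening is steady at 53 mm, the arm is still, and the outside force is about 1 N.
- **Pictures:** The last scene picture shows the cap in the fingers and the open neck below it. In the last scene and wrist pictures, the bystanders that show look unmoved.

**Not checked or in disagreement:**
- The bar on the cap's top was hidden under the gripper. The 60° is therefore the tool's turn, and only the free lift-off confirms that the cap turned with it.
- The last network detection of the cap, with a value of 0.66, was about 9 pixels from where the arm pose put it. The picture itself showed the cap in the fingers.
- I did not compare the bystanders' positions with numbers, only by eye.

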